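# Sort the bench things into three trays

### The arm

A 6-joint arm with a two-finger parallel gripper is mounted at the origin on a cart in front of the work surface, level with it; the furniture and walls round the work are solid. World frame = base frame: x ahead of the robot, y to its left, z up, the work surface at z = 0. Lengths are in mm, angles in rad, forces in N, time in s.
With the tool pointing down it reaches from about 350 to 975 mm from the base axis. Payload 7.1 kg.
Tool frame: the origin (TCP) lies between the finger pads; the fingertips stand 19 mm ahead of it and the grasp point (between the pads) is the TCP; y points along the fingers, z is the direction in which the jaws open and shut, and the axes are right-handed (so a half turn about y gives the same grasp; the last joint's range is limited). The gripper opens to 88 mm and grips with 3 to 60 N. Pads are 20 mm wide; open, the fingers measure 115 mm over their backs; the gripper's body (75 mm by 178 mm) begins 61 mm behind the grasp point.
Start: joints at [1.218, 0.423, 1.63, -0, 1.089, -0.019], TCP at [204.74, 590.497, 241.675] pointing down, gripper open.
Joint ranges: [-3, 3], [-0.9, 2.11], [0.09, 2.58], [-1.31, 4.45], [0.11, 2.69], [-2.54, 2.54]. Speed limits (rad/s): [2.39, 2.39, 3.01, 3.14, 3.14, 3.14].

### API

Orientations are given as a rotation vector (axis times angle).
In Python, from workcell import ctrl gives the robot as it stands.
- The arm moves only by the tool servo_tool, never from a script. Its argument "moves" is text: rows parted by semicolons, each of 6 numbers parted by spaces: the shift along the world's x, y, z in m, then the turn, a rotation vector about the world's x, y, z in degrees. A call has 1 to 8 rows; each row is the pose to reach, as a shift and turn from the pose commanded when the call began; what a row does not reach only later rows make up. A row lasts 1/8 s, in which the tool goes at most 62.5 mm and 10.7 degrees, less where a joint would pass 70% of its speed; a pose out of reach is approached as far as the arm can. A call with a gripper value outside its range is refused whole. "hand" is the closure in counts, from 0 (fully open) to 255 (shut), set as the call begins (left out, the last holds). The fingers move at their own pace and stop on an object; the grip force is fixed at half the most. Time passes only in rows, so rows that repeat a pose let the fingers close. It gives the time, the measured TCP pose, the force and the opening at its end, in the units of the state.
- ctrl.get_obs(): the state, without advancing time (a new reading comes with each control period).
- ctrl.get_image(name): name is "side" or "top"; returns a dict with "pixels" (480x640x3 uint8, red, green, blue), "depth" (480x640 float32, mm along the optical axis (not along the pixel's ray), 0 where there is no reading), "vertical_fov" (degrees; the focal length in pixels is half the picture's height over the tangent of half this angle, whatever the lens; pixels are square), "cx", "cy" (the principal point, pixels), "k1" (the pictures are not rectified: a ray, as slopes to the right and down, at radius r is drawn at 1 + k1 r^2 times it, then the intrinsics apply), "xyz" and "attitude" of the camera in the world. Camera axes: x right, y up, looking along -z (the intrinsics and any distortion apply to the point x, -y, -z); pixel columns grow to the right and rows downward; lengths in mm; the calibration is good to about 2 mm. A picture is of the moment at which its call begins.
- ctrl.close_job(): hands the job in, once; it reports no verdict.
The state is a dict: "t": time; "qpos": joint angles; "qvel": joint speeds; "joint_torque": joint torques, N m; "ee_pos": TCP position; "orientation": TCP orientation; "ft_force": force on the tool from outside, world axes, zero at the start; "moment": the same for the moment, N m; "width": finger opening in mm.
Only numpy, scipy, OpenCV 4.12 (cv2) and the standard library are available. Lean on these libraries where they do the work, as an engineer would, in place of code of your own. Each camera call takes 0.05 s, during which the arm holds its last target.

### The job

Clear the bench into the trays by kind: both small reagent bottles (the amber one and the white one with the blue cap) upright in the red tray, both writing things (marker and red pen) flat on the floor of the blue tray beside each other, and the dark chip case flat in the yellow tray. Set the bottles down gently, never dropping them, and leave the timer and the petri dish where they are.

Things in the scene. Friction and masses are not known exactly. Their poses are not given: they have to be found in the camera images.
- amber_bottle_mid (a point): brown amber round bottle with black screw cap, standing upright; body 60 mm across, straight-sided up to about 85 mm above its foot, 118 mm tall with cap (cap 37 mm across, top 16 mm), about 0.19 kg. Point: on its axis, half-way up (59 mm above its foot); its z is the bottle's axis. A gripper with a short reach should take the body 10 to 20 mm above this point, so that its palm clears the cap
- white_bottle_mid (a point): small white round bottle with blue screw cap, standing upright; body 47 mm across, straight-sided up to about 65 mm above its foot, 98 mm tall with cap (cap 29 mm across, top 13 mm), about 0.11 kg. Point: on its axis, half-way up (49 mm above its foot); its z is the bottle's axis
- marker_mid (a point): white capped marker with a blue cap, lying on the bench; 135 mm long, 12 mm wide, 12 mm high. Point: its centre, 6 mm above its underside; its y runs along its length
- red_pen_mid (a point): thin red pen lying on the bench; 145 mm long, 12 mm wide over the clip, 9 mm high. Point: its centre, 4.5 mm above its underside; its y runs along its length
- chip_case_mid (a point): flat dark grey snap-lid case for sensor chips with a pale label on its lid, lying on the bench; 42 mm (its x) by 62 mm (its y), 14 mm high. Point: its centre, 7 mm above its underside; z up
- tray_red: red plastic tray, fixed to the bench, open on top: 124 mm (its x) by 180 mm (its y) outside, 116 by 172 mm inside, floor 4 mm thick, walls 4 mm thick and 16 mm high over the bench. Small thumb tabs stick out 9 mm at its two short ends. Origin: centre of its underside; x and y along its sides, z up. For the bottles
- tray_blue: blue plastic tray, fixed to the bench, open on top: 124 mm (its x) by 180 mm (its y) outside, 116 by 172 mm inside, floor 4 mm thick, walls 4 mm thick and 16 mm high over the bench. Small thumb tabs stick out 9 mm at its two short ends. Origin: centre of its underside; x and y along its sides, z up. For the marker and the pen
- tray_yellow: yellow plastic tray, fixed to the bench, open on top: 124 mm (its x) by 180 mm (its y) outside, 116 by 172 mm inside, floor 4 mm thick, walls 4 mm thick and 16 mm high over the bench. Small thumb tabs stick out 9 mm at its two short ends. Origin: centre of its underside; x and y along its sides, z up. For the chip case
- timer: cream lab timer with coloured buttons, loose on the bench among the things, 62 by 68 mm, 20 mm high; to be left where it is. Origin: centre of its underside
- dish: clear round petri dish, loose on the bench among the things, 60 mm across, 16 mm high; to be left where it is. Origin: centre of its underside

How it is judged:
By the outcome, as a careful person would: the job done as asked, in the order asked, and still so for the second after the job is handed in, with the robot touching nothing.
It also fails if it takes over 122 s, if anything falls off the work surface, if the arm or the gripper's body presses on something with over 40 N, if the wrist force passes 120 N, or if a joint passes its speed limit or range.

## Working session

There is one attempt and no reset: what is moved stays moved. The work goes in short steps, Python scripts to look and compute and a tool call to move; the robot and the scene stay as the last step left them, time stands still between calls to the robot, and variables do not carry over. Pictures are saved under pics/ and viewed, and the job is handed in when it is done.

Besides the shell and the picture viewer there is one more tool, called after ">>>" as name(argument=value, ...), one argument or row to a line, values as JSON. servo_tool: Moves the arm, as the interface text tells. Its arguments: {"type":"object","properties":{"moves":{"type":"string"},"hand":{"type":"number"}},"required":["moves"]}

```bash
mkdir -p pics; ls; cat > h.py <<'E'
import numpy as np, cv2
from scipy.spatial.transform import Rotation as R
from workcell import ctrl
def save(im,n): cv2.imwrite(f'pics/{n}.png',im['pixels'][:,:,::-1])
E
python3 - <<'E'
from h import *
o=ctrl.get_obs(); print(o)
for n in('top','side'):
    im=ctrl.get_image(n); save(im,n+'0'); print({k:v for k,v in im.items() if k not in('pixels','depth')})
    np.savez(n+'0.npz',**{k:np.array(v) for k,v in im.items()})
E
```

```text
pics
{'t': 0.0, 'qpos': array([ 1.21801366e+00,  4.23845767e-01,  1.63067085e+00,  1.24120997e-05,
        1.08857577e+00, -1.89957579e-02]), 'qvel': array([-0.00026807,  0.00053126,  0.00248206, -0.001636  ,  0.00129409,
        0.00026735]), 'joint_torque': array([ 1.88624887e-03, -5.44644570e+01, -2.73655701e+01,  6.44232729e-02,
        2.28696002e-02, -1.10662854e-04]), 'ee_pos': array([204.55763305, 590.03465169, 240.90611193]), 'orientation': array([-1.55635299,  0.26222007, -0.26176589]), 'ft_force': array([-0.22156953, -0.4237252 , -0.08636853]), 'moment': array([-0.01829992, -0.00329952, -0.03435169]), 'width': 87.76835075559912}
{'vertical_fov': 49.47148102898235, 'cx': 324.55225069626437, 'cy': 227.09099328081174, 'k1': -0.15717750345462744, 'xyz': array([ 419.34665229,   -5.04550891, 1391.28546377]), 'attitude': array([ 0.06200084, -0.06812561, -1.56867171])}
{'vertical_fov': 51.49477330285413, 'cx': 314.5435833852736, 'cy': 241.1612141567843, 'k1': -0.05907153500446339, 'xyz': array([ 589.66995234, -704.79655813,  923.1336853 ]), 'attitude': array([0.7035691 , 0.02161456, 0.08397198])}
```

View pics/top0.png

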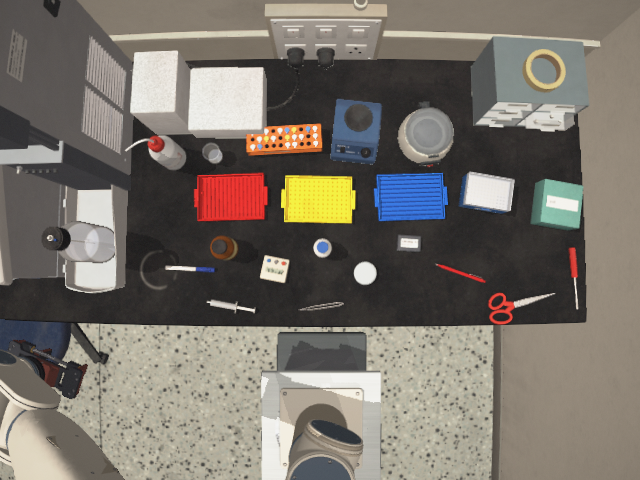

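View pics/side0.png

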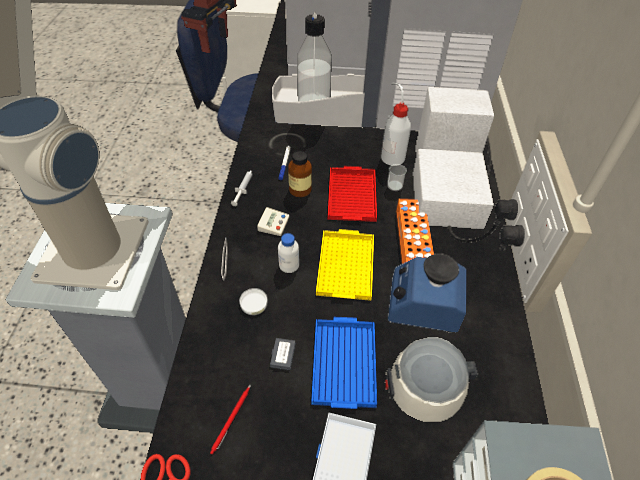

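```bash
cat >> h.py <<'E'
def K(im):
    f=240/np.tan(np.radians(float(im['vertical_fov']))/2)
    return np.array([[f,0,float(im['cx'])],[0,f,float(im['cy'])],[0,0,1.]]),np.array([float(im['k1']),0,0,0,0])
def ray(im,uv):
    k,d=K(im); p=cv2.undistortPoints(np.array(uv,float).reshape(-1,1,2),k,d).reshape(-1,2)
    v=np.c_[p[:,0],-p[:,1],-np.ones(len(p))]
    return R.from_rotvec(im['attitude']).apply(v)
def cast(im,uv,z):
    v=ray(im,uv); c=np.array(im['xyz']); return c+v*((np.asarray(z)-c[2])/v[:,2])[:,None]
def proj(im,P):
    k,d=K(im); q=R.from_rotvec(im['attitude']).inv().apply(np.atleast_2d(P)-im['xyz'])
    return cv2.projectPoints((q*[1,-1,-1]).reshape(-1,1,3),np.zeros(3),np.zeros(3),k,d)[0].reshape(-1,2)
def depthpt(im,u,v):
    return np.array(im['xyz'])+ray(im,[[u,v]])[0]*im['depth'][int(v),int(u)]
def blobs(im,fn,roi,minA=8):
    hsv=cv2.cvtColor(im['pixels'],cv2.COLOR_RGB2HSV).astype(int); u0,v0,u1,v1=roi
    m=np.zeros((480,640),np.uint8); m[v0:v1,u0:u1]=fn(hsv[...,0],hsv[...,1],hsv[...,2])[v0:v1,u0:u1]
    cs=cv2.findContours(m,cv2.RETR_EXTERNAL,cv2.CHAIN_APPROX_NONE)[0]
    n,l,s,c=cv2.connectedComponentsWithStats(m)
    return [dict(A=s[i,4],c=c[i],px=np.argwhere(l==i)[:,::-1].astype(float)) for i in np.argsort(-s[:,4]) if i and s[i,4]>=minA]
def rect(im,px,z):
    w=cast(im,px,z)[:,:2]
    (c,s,a)=cv2.minAreaRect(w.astype(np.float32)); return np.round(c,1),np.round(s,1),round(a,1),np.round(w.mean(0),1)
E
cat > m.py <<'E'
from h import *
t=dict(np.load('top0.npz')); s=dict(np.load('side0.npz'))
np.set_printoptions(suppress=True,precision=1)
def show(n,im,fn,roi,z,k=2):
    for b in blobs(im,fn,roi)[:k]: print(n,b['A'],b['c'],rect(im,b['px'],z))
red=lambda h,s,v:((h<8)|(h>172))&(s>150)&(v>90)
blue=lambda h,s,v:(h>100)&(h<130)&(s>130)&(v>80)
yel=lambda h,s,v:(h>20)&(h<35)&(s>150)&(v>100)
white=lambda h,s,v:(s<60)&(v>140)
for im,l in((t,'top'),(s,'side')):
    T=l=='top'; print(l)
    show('redtray',im,red,(185,165,275,230) if T else (320,155,385,230),16,1)
    show('yeltray',im,yel,(275,170,360,230) if T else (310,225,380,305),16,1)
    show('blutray',im,blue,(368,165,455,230) if T else (305,312,382,415),16,1)
    show('pen',im,red,(425,255,495,290) if T else (200,375,260,460),4.5)
    show('markcap',im,blue,(160,255,220,280) if T else (270,135,295,185),6,1)
    show('markwhite',im,white,(160,255,220,280) if T else (270,135,295,185),6,1)
    show('bluecap',im,blue,(305,232,340,265) if T else (270,225,305,250),98,1)
    show('label',im,white,(392,230,425,255) if T else (265,330,300,375),14,1)
    show('timer',im,lambda h,s,v:(v>140),(255,250,295,290) if T else (252,200,292,240),20,1)
    show('dish',im,lambda h,s,v:(v>140),(345,255,385,290) if T else (235,280,272,320),16,1)
for n,u in(('amb',(223,247)),('ambcap',(216,243)),('white',(322,247)),('case',(409,238)),('table',(250,280)),('pen',(460,272)),('redfl',(231,197)),('timer',(275,268))): print(n,depthpt(t,*u))
def crop(im,r,n):
    u0,v0,u1,v1=r; cv2.imwrite('pics/'+n+'.png',cv2.resize(im['pixels'][v0:v1,u0:u1,::-1],(800,600),interpolation=cv2.INTER_CUBIC))
crop(t,(150,220,310,340),'c1'); crop(t,(300,220,500,370),'c2'); crop(s,(200,120,400,270),'c3')
E
python3 m.py
```

```text
top
redtray 3268 [230.5 196.8] (array([615.6, 241.8]), array([127.1, 198. ]), 1.9, array([614.8, 241.5]))
yeltray 3339 [317.9 198.8] (array([609.5,   7.4]), array([198.2, 127. ]), 88.9, array([609.2,   7.5]))
blutray 3259 [410.2 196.3] (array([ 616.5, -240.9]), array([126.9, 197.9]), 0.5, array([ 616.7, -239.7]))
pen 175 [461.7 273.1] (array([ 410.8, -378.9]), array([137.8,   9.9]), 70.2, array([ 410.8, -379.2]))
markcap 82 [205.3 269. ] (array([421.6, 309.1]), array([10.7, 48.9]), 0.4, array([421.5, 308.2]))
markwhite 125 [180.5 267.8] (array([423.7, 377.6]), array([10.7, 82.6]), 0.4, array([424.1, 376.1]))
bluecap 82 [322.2 246.6] (array([478.4,  -3.7]), array([22.4, 24.8]), 0.1, array([478. ,  -4.3]))
label 168 [408.6 242.7] (array([ 492.9, -235. ]), array([48.5, 24. ]), 90.0, array([ 492.5, -233.8]))
timer 605 [274.1 268.6] (array([423.8, 122.5]), array([67.7, 62.4]), 78.9, array([423.5, 122.3]))
dish 414 [364.7 272.8] (array([ 412.3, -117.1]), array([58.1, 57.9]), 89.9, array([ 412.7, -116.3]))
side
redtray 2547 [352.1 193.8] (array([615.8, 241.7]), array([124.2, 204.5]), 1.8, a
[... 441 characters left out ...]
 74 [285.7 155.5] (array([423.6, 382.3]), array([83.2, 10.7]), 87.9, array([423.5, 381.5]))
bluecap 140 [287.4 239.2] (array([478.1,  -5.6]), array([28.5, 34.5]), 5.3, array([478.1,  -6.4]))
label 245 [282.4 352.1] (array([ 492.5, -233.5]), array([47.5, 23.1]), 86.4, array([ 492.4, -234. ]))
timer 585 [272.4 221.4] (array([424.8, 115.7]), array([80.6, 65.1]), 78.4, array([423.9, 114. ]))
dish 549 [253.  300.7] (array([ 412.5, -118.4]), array([58.6, 62.6]), 8.4, array([ 413.6, -118.1]))
amb [475.5 239.2 120.5]
ambcap [485.6 258.  114.4]
white [477.1  -3.7  97.7]
case [ 505.1 -235.7   10.7]
table [393.  188.3   1. ]
pen [ 413.9 -373.6    7.8]
redfl [615.5 241.9   5.2]
timer [425.1 119.7  22. ]
```

View pics/c1.png

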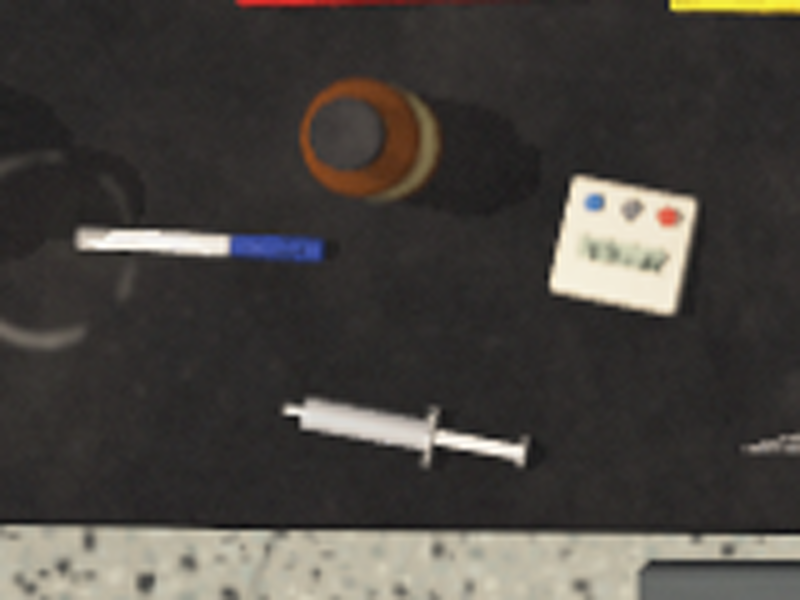

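View pics/c2.png

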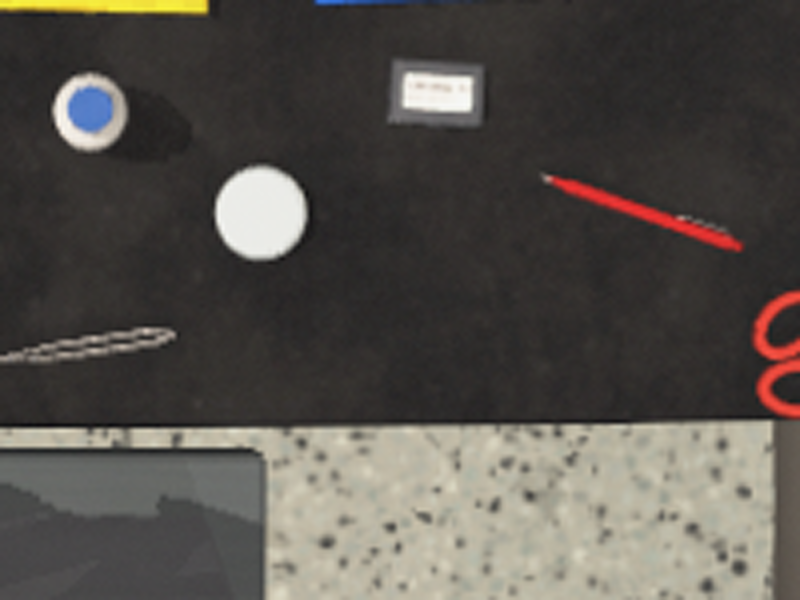

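View pics/c3.png

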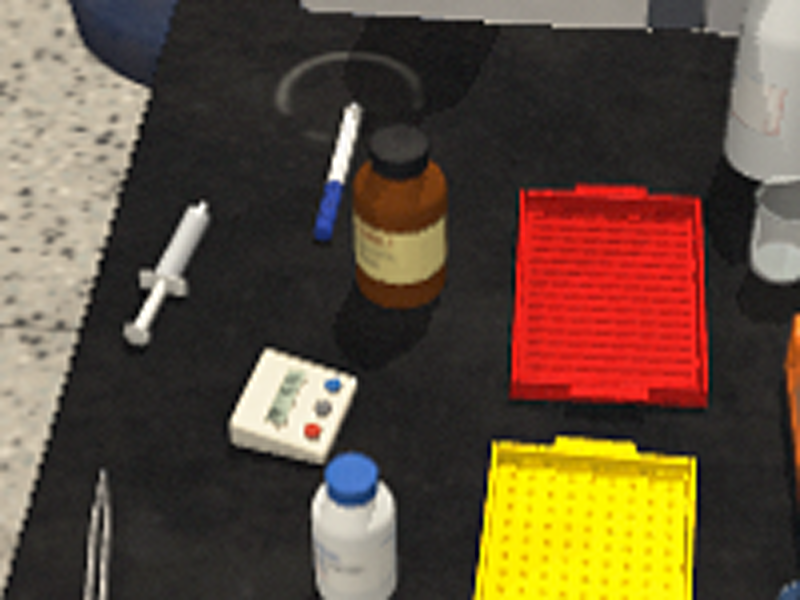

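```bash
cat > m2.py <<'E'
from h import *
np.set_printoptions(suppress=True,precision=1)
t=dict(np.load('top0.npz')); s=dict(np.load('side0.npz'))
print('Rot',R.from_rotvec(ctrl.get_obs()['orientation']).as_matrix().round(3))
dark=lambda h,S,v:(v<95)&(S<90)
# amber: brown body blob in both views, cap top
br=lambda h,S,v:(h<18)&(S>150)&(v>50)&(v<200)
for im,roi in((t,(205,230,245,265)),(s,(285,145,318,200))):
    for b in blobs(im,br,roi)[:2]:
        p=b['px']; print('brown',b['A'],p.min(0),p.max(0))
print('ambcap top',cast(t,[[219.2,246.8]],118),'side',cast(s,[[299.7,155.5]],118))
print('white cap top',cast(t,[[322.2,246.6]],97))
print('pen ends',cast(t,[[435.7,264.2],[485.5,281.5]],4.5))
print('marker ends',cast(t,[[165,267.6],[215,270]],6))
# case corners
g=lambda h,S,v:(v>75)
for im,roi in((t,(392,230,428,256)),(s,(262,330,302,378))):
    for th in(70,80,90):
        b=blobs(im,lambda h,S,v:(v>th),roi)[0]; print('case',th,b['A'],rect(im,b['px'],14))
for n,u in(('wash',(157,145)),('beaker',(211,153)),('rack',(285,138)),('stir',(356,145)),('balance',(426,130)),('boxw',(488,192)),('tubR',(558,200)),('instr',(100,150)),('pole',(40,150)),('flask',(55,238))): print(n,depthpt(t,*u))
for n,u in (('tt',[(231,197)]),):pass
print('proj check', proj(t,[[478,245,118],[478,245,0]]),proj(s,[[478,245,118],[478,245,0],[478,-4,98]]))
E
python3 m2.py
```

```text
Rot [[ 0.9 -0.   0.3]
 [-0.3 -0.   0.9]
 [-0.  -1.  -0. ]]
brown 249 [210. 236.] [233. 258.]
brown 316 [288. 160.] [311. 177.]
brown 130 [289. 186.] [311. 196.]
ambcap top [[476.1 249.1 118. ]] side [[478.4 251.8 118. ]]
white cap top [[478.2  -4.2  97. ]]
pen ends [[ 435.1 -308.3    4.5]
 [ 387.8 -444.8    4.5]]
marker ends [[424.4 418.9   6. ]
 [419.1 282.    6. ]]
case 70 374 (array([ 491.6, -233.7]), array([61.7, 42.7]), 89.3, array([ 491.8, -233.8]))
case 80 354 (array([ 492.9, -233.7]), array([62. , 39.9]), 89.9, array([ 492.1, -233.7]))
case 90 322 (array([ 492.6, -232.4]), array([59. , 39.9]), 89.3, array([ 491.8, -233.5]))
case 70 575 (array([ 491.7, -236.1]), array([65.7, 43.3]), 86.1, array([ 492.6, -235. ]))
case 80 543 (array([ 492.1, -233.9]), array([60.1, 42.7]), 86.4, array([ 492.4, -234.5]))
case 90 511 (array([ 492.4, -233.7]), array([58.7, 39.3]), 86.4, array([ 492.4, -234.3]))
wash [719.9 397.  173. ]
beaker [736.6 299.4   6.9]
rack [767.   94.5  46.6]
stir [738.6 -90.4  86.3]
balance [ 772.3 -266.4  114.3]
boxw [ 620.8 -434.8   74. ]
tubR [ 601.3 -627.    74.8]
instr [699.6 523.  216.5]
pole [655.8 565.2 414.1]
flask [484.4 575.6 312.8]
proj check [[220.9 246. ]
 [229.4 248.1]] [[299.3 157.3]
 [299.9 191.6]
 [287.5 238.4]]
```

>>> servo_tool(
  moves="0.01 -0.05 0 0 0 -10; 0.02 -0.1 0 0 0 -20; 0.03 -0.15 0 0 0 -30; 0.05 -0.2 0 0 0 -40; 0.09 -0.24 0 0 0 -50; 0.14 -0.27 0 0 0 -60; 0.19 -0.3 0 0 0 -70; 0.24 -0.325 0 0 0 -70.9",
  hand=0,
)

```text
t: 1.1
ee_pos: [446.1, 264.1, 241.7]
orientation: [-1.208, 1.212, -1.211]
ft_force: [-0.1, 0.7, -0.0]
width: 87.7
```

>>> servo_tool(
  moves="0.0326 -0.016 0 0 0 0; 0.0326 -0.016 -0.04 0 0 0; 0.0326 -0.016 -0.08 0 0 0; 0.0326 -0.016 -0.08 0 0 0",
)

```text
t: 1.6
ee_pos: [475.3, 248.3, 159.0]
orientation: [-1.216, 1.213, -1.209]
ft_force: [0.2, -0.0, -0.1]
width: 87.8
```

```bash
python3 - <<'E'
from h import *
print(ctrl.get_obs()['ee_pos'])
im=ctrl.get_image('side'); 
cv2.imwrite('pics/s1.png',cv2.resize(im['pixels'][40:240,180:440,::-1],(780,600)))
im=ctrl.get_image('top'); 
cv2.imwrite('pics/t1.png',cv2.resize(im['pixels'][170:330,150:350,::-1],(750,600)))
E
```

```text
[475.28927127 248.29946697 159.03594883]
```

View pics/s1.png

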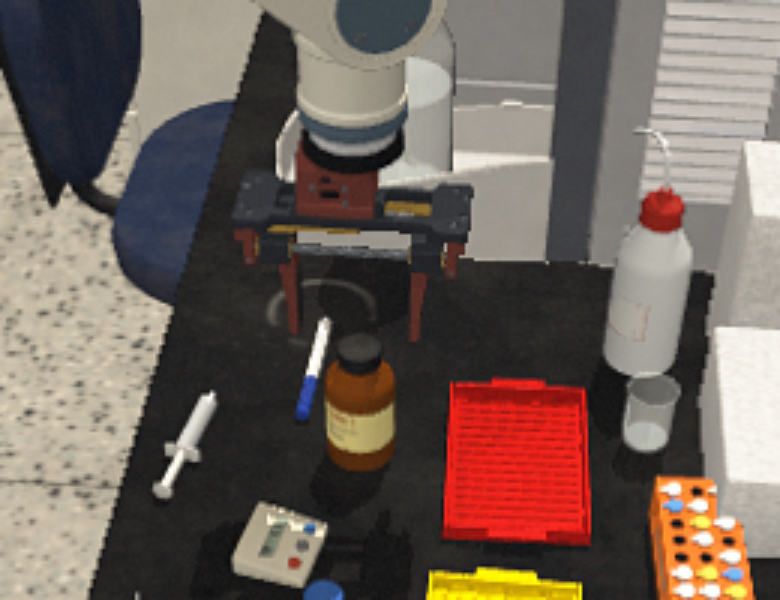

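View pics/t1.png

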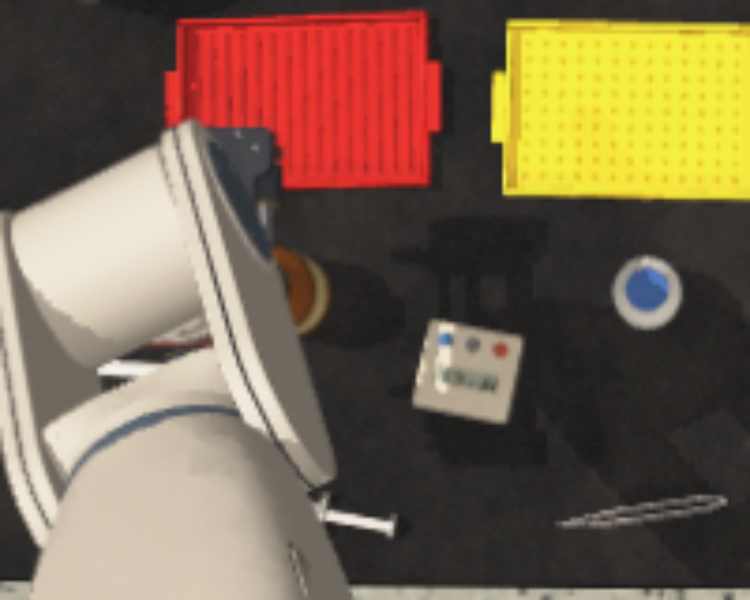

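```bash
python3 - <<'E'
from h import *
s=dict(np.load('side0.npz'))
q=proj(s,[[475.3-44,248.3,140],[475.3+44,248.3,140],[477.3,249.5,118],[477.3,249.5,0]]); print((q-[180,40])*3)
print((R.from_rotvec(ctrl.get_obs()['orientation']).as_matrix()).round(3))
E
```

```text
[[301.07026177 324.97166921]
 [408.15694891 331.42700433]
 [357.48832368 348.22626402]
 [359.44717824 451.24906785]]
[[-0. -0.  1.]
 [-1. -0. -0.]
 [ 0. -1. -0.]]
```

>>> servo_tool(
  moves="0 0 -0.03 0 0 0; 0 0 -0.06 0 0 0; 0 0 -0.085 0 0 0; 0 0 -0.085 0 0 0; 0 0 -0.085 0 0 0",
)

```text
t: 2.33
ee_pos: [478.5, 250.2, 78.5]
orientation: [-1.206, 1.208, -1.21]
ft_force: [1.2, 0.6, 0.0]
width: 87.7
```

>>> servo_tool(
  moves="0 0 0 0 0 0; 0 0 0 0 0 0; 0 0 0 0 0 0; 0 0 0 0 0 0; 0 0 0 0 0 0; 0 0 0 0 0 0",
  hand=255,
)

```text
t: 3.08
ee_pos: [477.6, 249.6, 77.0]
orientation: [-1.208, 1.209, -1.21]
ft_force: [-0.8, -0.9, 5.5]
width: 59.0
```

>>> servo_tool(
  moves="0 0 0.02 0 0 0; 0 0 0.045 0 0 0; 0.035 0.01 0.05 0 0 0; 0.075 0.02 0.05 0 0 0; 0.115 0.03 0.05 0 0 0; 0.1368 0.0373 0.045 0 0 0; 0.1368 0.0373 0.03 0 0 0; 0.1368 0.0373 0.03 0 0 0",
)

```text
t: 4.08
ee_pos: [611.3, 285.7, 103.8]
orientation: [-1.215, 1.212, -1.209]
ft_force: [-0.4, -0.6, -1.7]
width: 59.1
```

>>> servo_tool(
  moves="0 0 -0.008 0 0 0; 0 0 -0.015 0 0 0; 0 0 -0.019 0 0 0; 0 0 -0.022 0 0 0; 0 0 -0.023 0 0 0; 0 0 -0.024 0 0 0; 0 0 -0.024 0 0 0",
)

```text
t: 4.95
ee_pos: [614.2, 286.8, 82.8]
orientation: [-1.209, 1.209, -1.21]
ft_force: [0.2, -0.4, -1.9]
width: 59.1
```

```bash
python3 - <<'E'
from h import *
o=ctrl.get_obs(); print(o['ee_pos'],o['ft_force'],R.from_rotvec(o['orientation']).as_matrix().round(3))
im=ctrl.get_image('side'); 
cv2.imwrite('pics/s2.png',cv2.resize(im['pixels'][80:240,260:420,::-1],(600,600)))
E
```

```text
[614.20459145 286.80370761  82.75112822] [ 0.187455   -0.41628701 -1.86037188] [[-0.  0.  1.]
 [-1.  0. -0.]
 [-0. -1.  0.]]
```

View pics/s2.png

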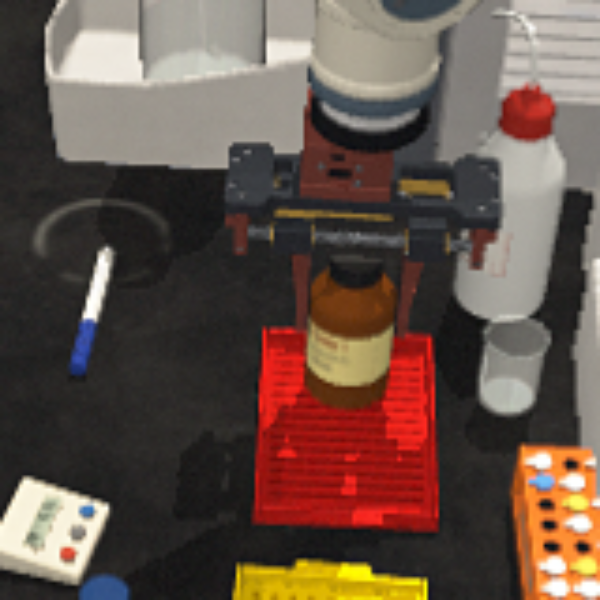

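>>> servo_tool(
  moves="0 0 -0.001 0 0 0; 0 0 -0.001 0 0 0; 0 0 -0.002 0 0 0; 0 0 -0.002 0 0 0",
)

```text
t: 5.5
ee_pos: [614.3, 286.9, 81.1]
orientation: [-1.209, 1.209, -1.21]
ft_force: [-0.9, -0.2, 1.6]
width: 59.1
```

>>> servo_tool(
  moves="0 0 0 0 0 0; 0 0 0 0 0 0; 0 0 0 0 0 0; 0 0 0 0 0 0; 0 0 0.02 0 0 0; 0 0 0.06 0 0 0; 0 0 0.1 0 0 0",
  hand=0,
)

```text
t: 6.38
ee_pos: [614.3, 286.9, 183.0]
orientation: [-1.208, 1.209, -1.21]
ft_force: [-0.3, 0.3, -0.2]
width: 88.0
```

>>> servo_tool(
  moves="-0.02 -0.05 0.01 0 0 0; -0.045 -0.1 0.01 0 0 0; -0.07 -0.15 0.01 0 0 0; -0.095 -0.2 0 0 0 0; -0.12 -0.25 -0.02 0 0 0; -0.136 -0.291 -0.04 0 0 0; -0.136 -0.291 -0.04 0 0 0; -0.136 -0.291 -0.04 0 0 0",
)

```text
t: 7.38
ee_pos: [479.3, -4.1, 141.9]
orientation: [-1.207, 1.208, -1.211]
ft_force: [0.6, -0.4, -0.5]
width: 87.8
```

```bash
python3 - <<'E'
from h import *
o=ctrl.get_obs(); print(o['ee_pos'],o['ft_force'])
im=ctrl.get_image('side'); 
cv2.imwrite('pics/s3.png',cv2.resize(im['pixels'][130:310,210:410,::-1],(660,600)))
E
```

```text
[479.33391564  -4.10406116 141.88531775] [ 0.56365498 -0.42830744 -0.47633514]
```

View pics/s3.png

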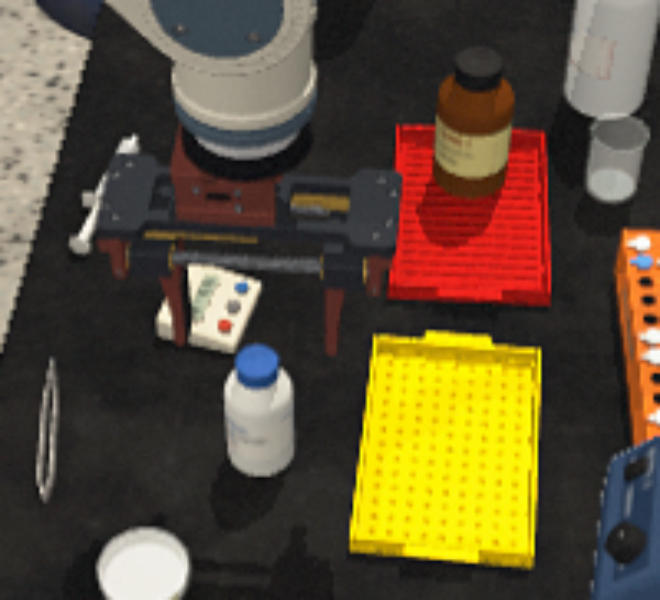

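>>> servo_tool(
  moves="0 0 -0.03 0 0 0; 0 0 -0.06 0 0 0; 0 0 -0.087 0 0 0; 0 0 -0.087 0 0 0; 0 0 -0.087 0 0 0",
)

```text
t: 8.05
ee_pos: [479.2, -3.6, 54.6]
orientation: [-1.208, 1.208, -1.209]
ft_force: [0.1, 1.0, 0.2]
width: 87.9
```

>>> servo_tool(
  moves="0 0 0 0 0 0; 0 0 0 0 0 0; 0 0 0 0 0 0; 0 0 0 0 0 0; 0 0 0 0 0 0; 0 0 0 0 0 0; 0 0 0 0 0 0",
  hand=255,
)

```text
t: 8.93
ee_pos: [478.2, -4.2, 53.8]
orientation: [-1.209, 1.209, -1.21]
ft_force: [-0.3, -0.3, 3.5]
width: 45.6
```

>>> servo_tool(
  moves="0 0 0.03 0 0 0; 0 0 0.06 0 0 0; 0.03 0.04 0.06 0 0 0; 0.06 0.08 0.06 0 0 0; 0.09 0.12 0.06 0 0 0; 0.115 0.16 0.06 0 0 0; 0.139 0.198 0.05 0 0 0; 0.139 0.198 0.03 0 0 0",
)

```text
t: 9.93
ee_pos: [619.1, 196.6, 83.7]
orientation: [-1.207, 1.206, -1.208]
ft_force: [-0.6, -0.2, -0.9]
width: 46.2
```

>>> servo_tool(
  moves="0 0 -0.006 0 0 0; 0 0 -0.013 0 0 0; 0 0 -0.018 0 0 0; 0 0 -0.022 0 0 0; 0 0 -0.024 0 0 0; 0 0 -0.025 0 0 0; 0 0 -0.025 0 0 0",
)

```text
t: 10.8
ee_pos: [617.2, 193.8, 58.8]
orientation: [-1.209, 1.209, -1.21]
ft_force: [0.3, -0.2, -1.5]
width: 45.7
```

>>> servo_tool(
  moves="0 0 -0.0005 0 0 0; 0 0 -0.001 0 0 0; 0 0 -0.001 0 0 0; 0 0 -0.001 0 0 0",
)

```text
t: 11.3
ee_pos: [617.2, 193.8, 57.8]
orientation: [-1.209, 1.209, -1.21]
ft_force: [0.1, -0.7, 1.3]
width: 45.7
```

>>> servo_tool(
  moves="0 0 0 0 0 0; 0 0 0 0 0 0; 0 0 0 0 0 0; 0 0 0 0 0 0; 0 0 0.02 0 0 0; 0 0 0.06 0 0 0; 0 0 0.11 0 0 0",
  hand=0,
)

```text
t: 12.18
ee_pos: [616.7, 193.7, 169.3]
orientation: [-1.21, 1.21, -1.209]
ft_force: [0.4, -0.2, 0.4]
width: 87.9
```

>>> servo_tool(
  moves="-0.04 0.03 0 0 0 0; -0.08 0.06 0 0 0 0; -0.12 0.09 0 0 0 0; -0.16 0.125 -0.02 0 0 -1; -0.1954 0.1567 -0.05 0 0 -2.2; -0.1954 0.1567 -0.1 0 0 -2.2; -0.1954 0.1567 -0.12 0 0 -2.2; -0.1954 0.1567 -0.12 0 0 -2.2",
  hand=130,
)

```text
t: 13.18
ee_pos: [421.2, 350.3, 47.4]
orientation: [-1.193, 1.238, -1.238]
ft_force: [0.1, -0.2, 0.3]
width: 43.1
```

```bash
python3 - <<'E'
from h import *
o=ctrl.get_obs(); print(o['ee_pos'],o['ft_force'],o['width'])
im=ctrl.get_image('side'); 
cv2.imwrite('pics/s4.png',cv2.resize(im['pixels'][90:240,230:400,::-1],(680,600),interpolation=cv2.INTER_CUBIC))
E
```

```text
[421.17310259 350.32383876  47.39000014] [ 0.10976571 -0.23687743  0.34050871] 43.05632234959452
```

View pics/s4.png

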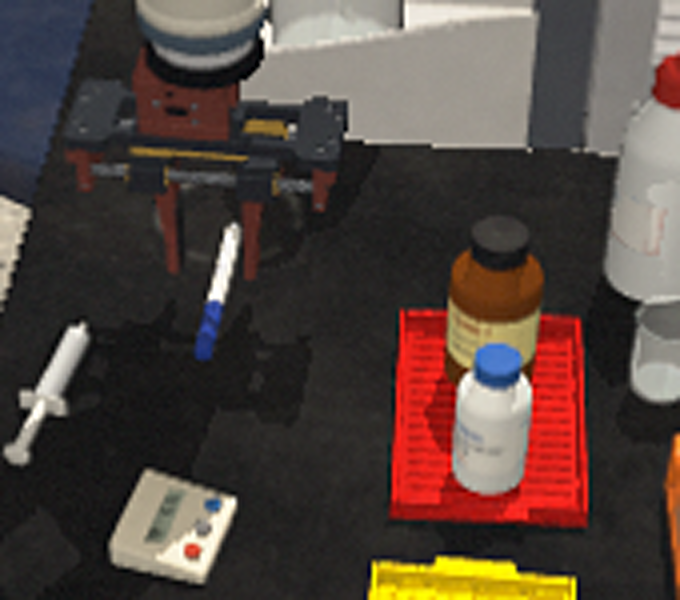

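>>> servo_tool(
  moves="0 0 -0.012 0 0 0; 0 0 -0.021 0 0 0; 0 0 -0.025 0 0 0; 0 0 -0.0265 0 0 0; 0 0 -0.0265 0 0 0",
)

```text
t: 13.85
ee_pos: [421.8, 350.5, 21.2]
orientation: [-1.191, 1.238, -1.238]
ft_force: [-0.4, -0.3, 0.9]
width: 43.3
```

>>> servo_tool(
  moves="0 0 0 0 0 0; 0 0 0 0 0 0; 0 0 0 0 0 0; 0 0 0 0 0 0; 0 0 0 0 0 0; 0 0 0 0 0 0",
  hand=255,
)

```text
t: 14.6
ee_pos: [421.8, 350.6, 21.3]
orientation: [-1.19, 1.238, -1.238]
ft_force: [0.8, -0.2, 0.8]
width: 10.8
```

```bash
python3 - <<'E'
from h import *
t=dict(np.load('top0.npz'))
k,d=K(t); uu,vv=np.meshgrid(np.arange(300,500),np.arange(90,215))
r=ray(t,np.c_[uu.ravel(),vv.ravel()]); D=t['depth'][vv.ravel(),uu.ravel()]
P=t['xyz']+r*D[:,None]; ok=D>0
for zt in(40,60,80,100):
    m=ok&(P[:,2]>zt)&(P[:,1]<-190)&(P[:,1]>-330); print(zt,'balance min x',np.percentile(P[m,0],[0,1,5]),'y',P[m,1].min(),P[m,1].max(),'zmax',P[m,2].max())
    m=ok&(P[:,2]>zt)&(P[:,1]>-190)&(P[:,1]<-20); print('   stir',np.percentile(P[m,0],[0,1]) if m.any() else '', P[m,1].min() if m.any() else '')
m=ok&(P[:,1]<-200)&(P[:,1]>-280)
for a in range(560,800,15):
    q=m&(P[:,0]>=a)&(P[:,0]<a+15); print(a,P[q,2].max().round(0) if q.any() else None,end=' ')
E
```

```text
40 balance min x [699.25174136 707.42037341 713.69914153] y -329.946700152291 -207.3591282130629 zmax 123.60130190750283
   stir [703.2248224  707.79237917] -156.75135705742673
60 balance min x [709.44278938 712.92740578 720.46515395] y -329.946700152291 -210.6426318692963 zmax 123.60130190750283
   stir [708.42452721 713.50837955] -156.75135705742673
80 balance min x [709.44278938 715.18714144 724.0675676 ] y -329.946700152291 -216.73799575517018 zmax 123.60130190750283
   stir [708.42452721 717.68579624] -156.75135705742673
100 balance min x [721.21336764 725.84379503 732.4635058 ] y -329.9065821628756 -222.65235656806277 zmax 123.60130190750283
   stir [742.51207138 748.20667678] -153.75748374260078
560 12.0 575 14.0 590 14.0 605 15.0 620 11.0 635 11.0 650 11.0 665 24.0 680 15.0 695 83.0 710 102.0 725 114.0 740 124.0 755 121.0 770 123.0 785 123.0
```

>>> servo_tool(
  moves="0 0 0.03 0 0 0; 0 -0.01 0.08 0 0 0; 0 -0.05 0.12 0 0 0; 0.02 -0.1 0.14 0 0 0; 0.04 -0.155 0.14 0 0 0; 0.06 -0.21 0.14 0 0 0; 0.08 -0.265 0.14 0 0 0; 0.1 -0.32 0.14 0 0 1",
)

```text
t: 15.6
ee_pos: [522.1, 28.6, 161.3]
orientation: [-1.199, 1.224, -1.225]
ft_force: [0.9, 0.1, 0.3]
width: 10.6
```

>>> servo_tool(
  moves="0.02 -0.055 0 0 -1 1; 0.04 -0.11 0 0 -2 2; 0.06 -0.165 0 0 -3 2.5; 0.08 -0.215 0 0 -5 2.5; 0.0936 -0.255 0 0 -6 2.5; 0.0936 -0.271 -0.02 0 -6 2.5; 0.0936 -0.271 -0.05 0 -6 2.5; 0.0936 -0.271 -0.06 0 -6 2.5",
)

```text
t: 16.6
ee_pos: [613.0, -239.0, 97.9]
orientation: [-1.144, 1.121, -1.236]
ft_force: [0.4, -0.6, -0.5]
width: 10.6
```

```bash
cat > v.py <<'E'
import sys
from h import *
o=ctrl.get_obs(); print(o['t'],o['ee_pos'].round(1),o['ft_force'].round(1),round(o['width'],1)); print(R.from_rotvec(o['orientation']).as_matrix().round(3))
n,cam,u0,v0,u1,v1=sys.argv[1],sys.argv[2],*map(int,sys.argv[3:])
im=ctrl.get_image(cam); np.savez(n+'.npz',**{k:np.array(v) for k,v in im.items()})
k=min(800/(u1-u0),600/(v1-v0)); cv2.imwrite('pics/'+n+'.png',cv2.resize(im['pixels'][v0:v1,u0:u1,::-1],None,fx=k,fy=k,interpolation=cv2.INTER_CUBIC)); print('scale',k)
E
python3 v.py s5 side 250 250 490 430
```

```text
16.6 [ 613.  -239.    97.9] [ 0.4 -0.6 -0.5] 10.6
[[ 0.023  0.099  0.995]
 [-1.     0.005  0.022]
 [-0.002 -0.995  0.099]]
scale 3.3333333333333335
```

View pics/s5.png

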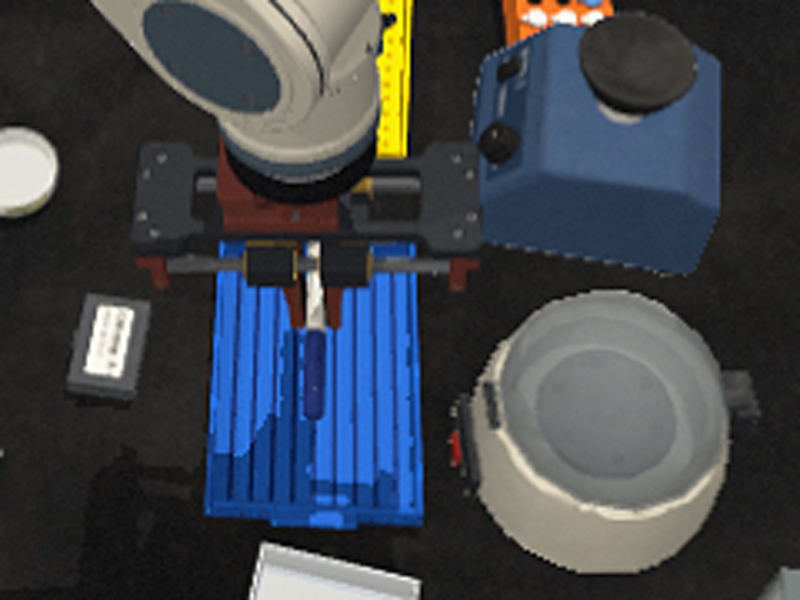

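>>> servo_tool(
  moves="0 0 -0.02 0 0 0; 0 0 -0.04 0 0 0; 0 0 -0.06 0 0 0; 0 0 -0.068 0 0 0; 0 0 -0.072 0 0 0; 0 0 -0.073 0 0 0; 0 0 -0.074 0 0 0; 0 0 -0.074 0 0 0",
)

```text
t: 17.65
ee_pos: [615.6, -240.6, 27.7]
orientation: [-1.141, 1.116, -1.24]
ft_force: [-1.1, 0.3, -1.0]
width: 10.3
```

>>> servo_tool(
  moves="0 0 -0.001 0 0 0; 0 0 -0.0015 0 0 0; 0 0 -0.002 0 0 0; 0 0 -0.002 0 0 0",
)

```text
t: 18.15
ee_pos: [615.4, -240.5, 25.3]
orientation: [-1.141, 1.116, -1.24]
ft_force: [-0.5, -0.0, 1.4]
width: 10.9
```

>>> servo_tool(
  moves="0 0 0 0 0 0; 0 0 0 0 0 0; 0 0 0 0 0 0; 0 0 0.01 0 0 0; 0 0 0.04 0 0 0; 0 0 0.08 0 0 0; 0 0 0.12 0 0 0; 0 0 0.12 0 0 0",
  hand=180,
)

```text
t: 19.15
ee_pos: [617.5, -241.4, 149.6]
orientation: [-1.139, 1.11, -1.245]
ft_force: [0.5, 0.2, -1.3]
width: 26.0
```

```bash
python3 v.py s6 side 250 290 410 410
```

```text
19.15 [ 617.5 -241.4  149.6] [ 0.5  0.2 -1.3] 26.0
[[ 0.022  0.111  0.994]
 [-1.    -0.001  0.022]
 [ 0.003 -0.994  0.111]]
scale 5.0
```

View pics/s6.png

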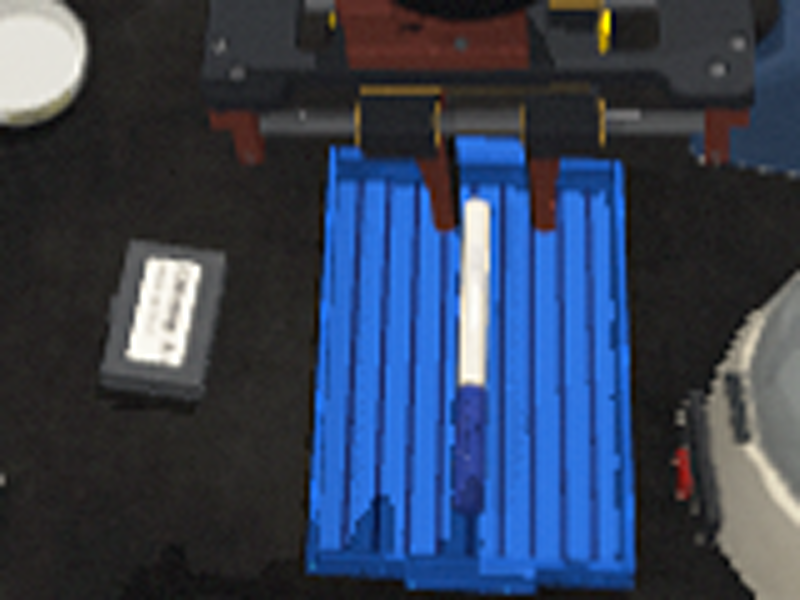

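```bash
python3 - <<'E'
from h import *
down=R.from_matrix(np.array([[0,0,1],[-1,0,0],[0,-1,0]],float))
rz=lambda a:R.from_euler('z',a,degrees=True)
# commanded so far: jaw -2.2, +1 ,then rotvec(0,-6,2.5)
cur=R.from_rotvec(np.radians([0,-6,2.5]))*rz(1)*rz(-2.2)*down
print(cur.as_matrix().round(3))
print(np.degrees((rz(-19.1)*down*cur.inv()).as_rotvec()).round(2))
E
```

```text
[[ 0.023  0.104  0.994]
 [-1.     0.002  0.023]
 [ 0.    -0.995  0.105]]
[  0.94   5.96 -20.38]
```

>>> servo_tool(
  moves="-0.045 -0.025 0 0.2 1.5 -5; -0.09 -0.055 0 0.4 3 -10; -0.14 -0.085 0 0.7 4.5 -15; -0.185 -0.115 -0.02 0.94 5.96 -20.38; -0.2039 -0.1361 -0.06 0.94 5.96 -20.38; -0.2039 -0.1361 -0.085 0.94 5.96 -20.38; -0.2039 -0.1361 -0.085 0.94 5.96 -20.38; -0.2039 -0.1361 -0.085 0.94 5.96 -20.38",
  hand=150,
)

```text
t: 20.2
ee_pos: [411.6, -376.4, 60.3]
orientation: [-1.033, 1.451, -1.45]
ft_force: [-0.2, -0.5, 0.5]
width: 35.8
```

```bash
python3 v.py s7 side 150 330 310 450
```

```text
20.2 [ 411.6 -376.4   60.3] [-0.2 -0.5  0.5] 35.8
[[-0.327 -0.     0.945]
 [-0.945  0.    -0.327]
 [-0.    -1.    -0.   ]]
scale 5.0
```

View pics/s7.png

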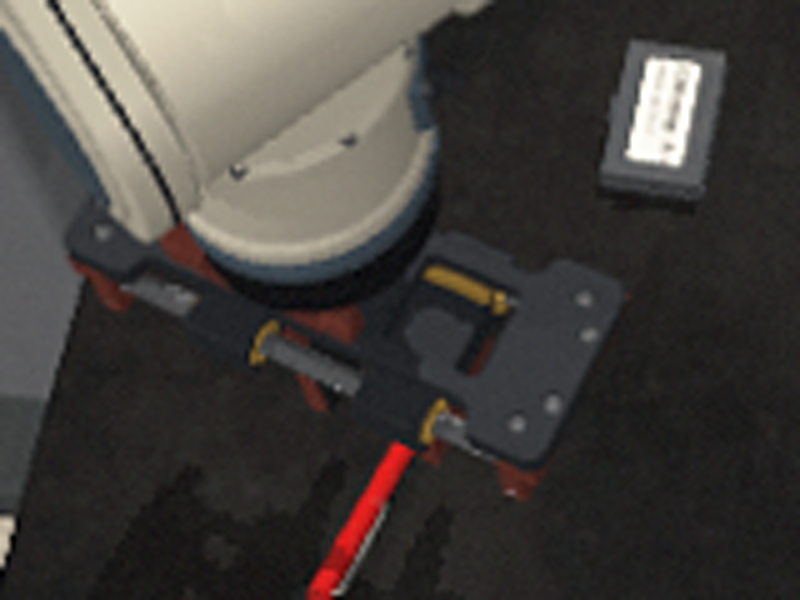

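>>> servo_tool(
  moves="0 0 -0.015 0 0 0; 0 0 -0.029 0 0 0; 0 0 -0.036 0 0 0; 0 0 -0.039 0 0 0; 0 0 -0.0395 0 0 0; 0 0 -0.0395 0 0 0",
)

```text
t: 21.0
ee_pos: [411.6, -376.8, 20.9]
orientation: [-1.032, 1.45, -1.451]
ft_force: [0.2, 1.1, 0.6]
width: 35.8
```

>>> servo_tool(
  moves="0 0 0 0 0 0; 0 0 0 0 0 0; 0 0 0 0 0 0; 0 0 0 0 0 0; 0 0 0 0 0 0; 0 0 0 0 0 0",
  hand=255,
)

```text
t: 21.75
ee_pos: [411.5, -376.7, 20.8]
orientation: [-1.032, 1.45, -1.451]
ft_force: [0.5, 0.1, 3.1]
width: 8.9
```

>>> servo_tool(
  moves="0 0 0.03 0 0 0; 0 0 0.08 0 0 0; 0.03 0.02 0.11 0 0 4; 0.07 0.05 0.11 0 0 9; 0.11 0.08 0.11 0 0 14; 0.15 0.115 0.11 0 0 20.4; 0.1735 0.1361 0.09 0 0 20.4; 0.1735 0.1361 0.06 0 0 20.4",
)

```text
t: 22.75
ee_pos: [587.5, -238.9, 80.8]
orientation: [-1.22, 1.188, -1.193]
ft_force: [-0.7, -0.7, -0.9]
width: 8.9
```

```bash
python3 v.py s8 side 250 290 410 410; python3 - <<'E'
from h import *
np.set_printoptions(suppress=True,precision=1)
s=dict(np.load('s6.npz'))
for b in blobs(s,lambda h,S,v:(S<60)&(v>150),(335,325,352,370))[:1]: print(rect(s,b['px'],10))
def g(p):return np.array(p)/5+[250,290]
print('marker ends',cast(s,[g((478,197)),g((467,512))],10))
print('tray rim near/far corners',cast(s,[g((330,148)),g((308,575)),g((623,163)),g((634,588))],16))
E
```

```text
22.75 [ 587.5 -238.9   80.8] [-0.7 -0.7 -0.9] 8.9
[[ 0.025  0.003  1.   ]
 [-1.    -0.001  0.025]
 [ 0.001 -1.     0.003]]
scale 5.0
(array([ 617. , -210.6]), array([10.3, 82.5]), 2.5, array([ 617. , -211.4]))
marker ends [[ 617.3 -167.9   10. ]
 [ 619.4 -307.    10. ]]
tray rim near/far corners [[ 553.8 -153.3   16. ]
 [ 560.9 -339.8   16. ]
 [ 677.3 -149.7   16. ]
 [ 683.2 -334.4   16. ]]
```

View pics/s8.png

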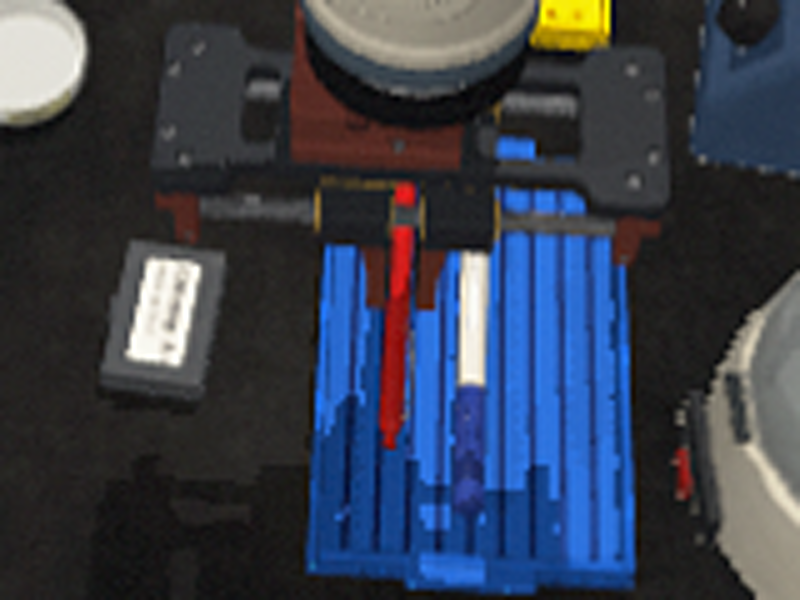

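>>> servo_tool(
  moves="0.001 0 -0.015 0 0 0.7; 0.001 0 -0.03 0 0 0.7; 0.001 0 -0.042 0 0 0.7; 0.001 0 -0.05 0 0 0.7; 0.001 0 -0.053 0 0 0.7; 0.001 0 -0.0545 0 0 0.7; 0.001 0 -0.0545 0 0 0.7; 0.001 0 -0.0545 0 0 0.7",
)

```text
t: 23.8
ee_pos: [586.2, -240.6, 26.5]
orientation: [-1.225, 1.183, -1.184]
ft_force: [-0.4, 0.2, -0.3]
width: 9.2
```

>>> servo_tool(
  moves="0 0 -0.0005 0 0 0; 0 0 -0.001 0 0 0; 0 0 -0.0015 0 0 0; 0 0 -0.0015 0 0 0; 0 0 -0.0015 0 0 0",
)

```text
t: 24.42
ee_pos: [586.0, -240.5, 24.8]
orientation: [-1.225, 1.184, -1.184]
ft_force: [-0.3, -0.4, 2.5]
width: 9.1
```

>>> servo_tool(
  moves="0 0 0 0 0 0; 0 0 0 0 0 0; 0 0 0 0 0 0; 0 0 0.01 0 0 0; 0 0 0.04 0 0 0; 0 0 0.08 0 0 0; 0 0 0.08 0 0 0",
  hand=205,
)

```text
t: 25.3
ee_pos: [588.2, -241.5, 108.5]
orientation: [-1.223, 1.178, -1.189]
ft_force: [-0.5, 0.0, -0.3]
width: 17.3
```

```bash
python3 v.py s9 side 250 290 410 410
```

```text
25.3 [ 588.2 -241.5  108.5] [-0.5  0.  -0.3] 17.3
[[ 0.034  0.006  0.999]
 [-0.999 -0.003  0.034]
 [ 0.003 -1.     0.006]]
scale 5.0
```

View pics/s9.png

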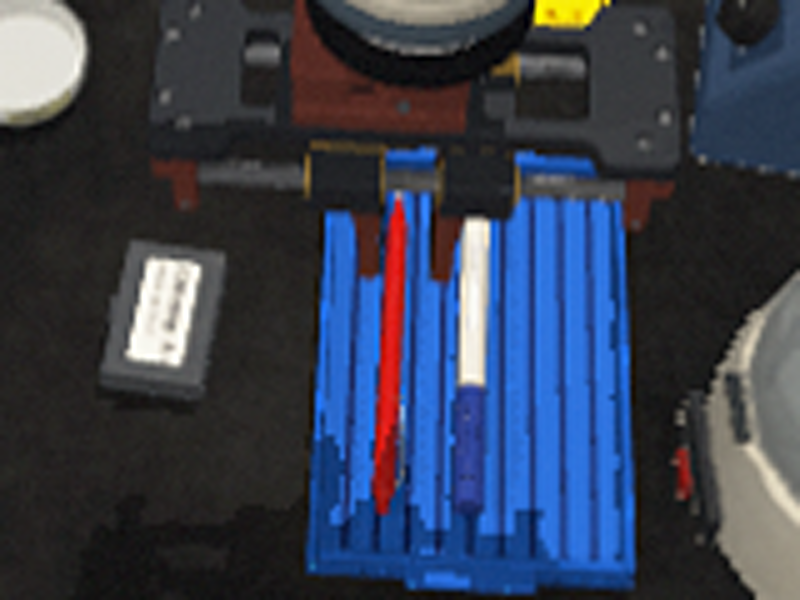

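```bash
python3 - <<'E'
from h import *
np.set_printoptions(suppress=True,precision=1)
s=dict(np.load('s9.npz'))
g=lambda p:np.array(p)/5+[250,290]
c=cast(s,[g((130,241)),g((225,251)),g((203,390)),g((102,380))],14);print(c,c.mean(0))
for a,b in((3,0),(2,1)):
    d=c[b]-c[a];print(np.linalg.norm(d),np.degrees(np.arctan2(d[0],d[1])))
y=c[0]-c[1];print(np.linalg.norm(y))
for th in (60,70): 
  b=blobs(s,lambda h,S,v:v>th,(265,335,297,375))[0]; print(rect(s,b['px'],14))
E
```

```text
[[ 475.3 -203.8   14. ]
 [ 514.8 -204.9   14. ]
 [ 512.9 -267.2   14. ]
 [ 472.5 -266.6   14. ]] [ 493.9 -235.6   14. ]
62.851103796015195 2.544280686782312
62.39394020878051 1.7596220965592517
39.47673609006913
(array([ 491.7, -236.1]), array([65.7, 43.3]), 86.1, array([ 492.7, -234.8]))
(array([ 492.1, -233.9]), array([59.9, 42.8]), 86.1, array([ 492.5, -234.4]))
```

>>> servo_tool(
  moves="-0.045 0.003 0 0 0 -2; -0.0935 0.0061 0 0 0 -4.5; -0.0935 0.0061 -0.03 0 0 -4.5; -0.0935 0.0061 -0.055 0 0 -4.5; -0.0935 0.0061 -0.055 0 0 -4.5; -0.0935 0.0061 -0.055 0 0 -4.5",
  hand=75,
)

```text
t: 26.1
ee_pos: [492.4, -234.3, 49.7]
orientation: [-1.188, 1.242, -1.241]
ft_force: [0.2, 0.1, -0.1]
width: 62.0
```

```bash
python3 v.py s10 side 210 270 370 390
```

```text
26.1 [ 492.4 -234.3   49.7] [ 0.2  0.1 -0.1] 62.0
[[-0.044 -0.001  0.999]
 [-0.999  0.    -0.044]
 [-0.    -1.    -0.001]]
scale 5.0
```

View pics/s10.png

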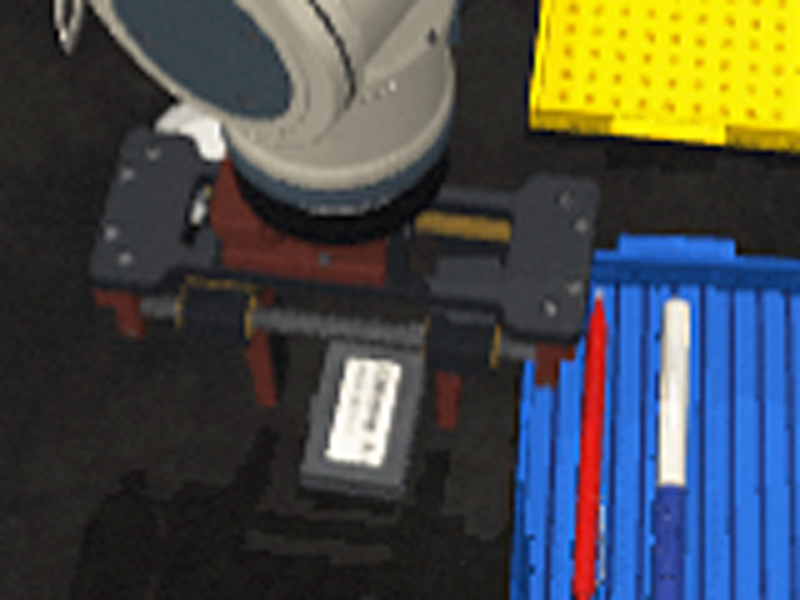

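>>> servo_tool(
  moves="0 0 -0.012 0 0 0; 0 0 -0.022 0 0 0; 0 0 -0.027 0 0 0; 0 0 -0.028 0 0 0; 0 0 -0.028 0 0 0",
)

```text
t: 26.78
ee_pos: [492.5, -234.4, 21.6]
orientation: [-1.188, 1.242, -1.241]
ft_force: [0.3, 0.6, 0.7]
width: 62.1
```

>>> servo_tool(
  moves="0 0 0 0 0 0; 0 0 0 0 0 0; 0 0 0 0 0 0; 0 0 0 0 0 0; 0 0 0 0 0 0; 0 0 0 0 0 0",
  hand=255,
)

```text
t: 27.52
ee_pos: [492.6, -234.5, 21.9]
orientation: [-1.188, 1.241, -1.242]
ft_force: [-1.0, -0.2, 4.3]
width: 41.6
```

>>> servo_tool(
  moves="0 0 0.03 0 0 0; 0 0.02 0.07 0 0 0; 0.02 0.06 0.09 0 0 0; 0.045 0.11 0.09 0 0 0; 0.07 0.16 0.09 0 0 1.4; 0.095 0.21 0.09 0 0 1.4; 0.1075 0.242 0.07 0 0 1.4; 0.1075 0.242 0.04 0 0 1.4",
)

```text
t: 28.52
ee_pos: [601.6, 10.2, 61.7]
orientation: [-1.199, 1.219, -1.222]
ft_force: [0.2, -0.8, -0.6]
width: 41.6
```

>>> servo_tool(
  moves="0 0 -0.012 0 0 0; 0 0 -0.022 0 0 0; 0 0 -0.029 0 0 0; 0 0 -0.032 0 0 0; 0 0 -0.034 0 0 0; 0 0 -0.035 0 0 0; 0 0 -0.035 0 0 0",
)

```text
t: 29.4
ee_pos: [600.1, 7.6, 26.9]
orientation: [-1.2, 1.223, -1.224]
ft_force: [-0.9, 0.4, -0.4]
width: 42.0
```

>>> servo_tool(
  moves="0 0 -0.0005 0 0 0; 0 0 -0.001 0 0 0; 0 0 -0.0015 0 0 0; 0 0 -0.0015 0 0 0",
)

```text
t: 29.9
ee_pos: [600.1, 7.6, 25.9]
orientation: [-1.2, 1.223, -1.224]
ft_force: [-3.2, -0.5, 6.6]
width: 42.0
```

>>> servo_tool(
  moves="0 0 0 0 0 0; 0 0 0 0 0 0; 0 0 0 0 0 0; 0 0 0.01 0 0 0; 0 0 0.05 0 0 0; 0 0 0.1 0 0 0; -0.02 -0.01 0.15 0 0 0; -0.06 -0.02 0.18 0 0 0",
  hand=96,
)

```text
t: 30.9
ee_pos: [541.4, -12.6, 208.5]
orientation: [-1.196, 1.219, -1.226]
ft_force: [-0.3, 0.6, -0.6]
width: 54.7
```

>>> servo_tool(
  moves="-0.05 0 0.05 0 0 0; -0.1 0 0.1 0 0 0; -0.14 0 0.14 0 0 0; -0.14 0 0.14 0 0 0",
)

```text
t: 31.4
ee_pos: [399.0, -12.4, 348.4]
orientation: [-1.196, 1.219, -1.227]
ft_force: [1.5, 0.1, 0.7]
width: 54.6
```

```bash
python3 v.py s11 side 180 100 500 440; python3 v.py t11 top 140 140 500 330
python3 - <<'E'
from h import *
np.set_printoptions(suppress=True,precision=1)
for n in('timer','dish'):
  for a in('s','t'):
    im=dict(np.load(a+'11.npz')); T=a=='t'
    roi={'timer':(255,250,295,290) if T else (252,200,292,240),'dish':(345,255,385,290) if T else (235,280,272,320)}[n]
    b=blobs(im,lambda h,s,v:v>140,roi)
    if b: print(n,a,b[0]['A'],rect(im,b[0]['px'],20 if n=='timer' else 16))
E
```

```text
31.4 [399.  -12.4 348.4] [1.5 0.1 0.7] 54.6
[[-0.02   0.006  1.   ]
 [-1.    -0.    -0.02 ]
 [ 0.    -1.     0.006]]
scale 1.7647058823529411
31.45 [399.3 -12.4 347.9] [ 0.1 -0.4  0.6] 54.8
[[-0.02   0.005  1.   ]
 [-1.    -0.    -0.02 ]
 [ 0.    -1.     0.005]]
scale 2.2222222222222223
timer s 591 (array([424.8, 115.7]), array([80.6, 65.1]), 78.4, array([423.9, 113.8]))
timer t 786 (array([421.7, 117.7]), array([81.2, 99.1]), 84.7, array([421.4, 113.5]))
dish s 552 (array([ 413.5, -117.1]), array([58.9, 62.9]), 19.7, array([ 413.5, -118.2]))
dish t 432 (array([411. , -81.5]), array([34.3, 81.6]), 89.9, array([409.9, -81.1]))
```

View pics/s11.png

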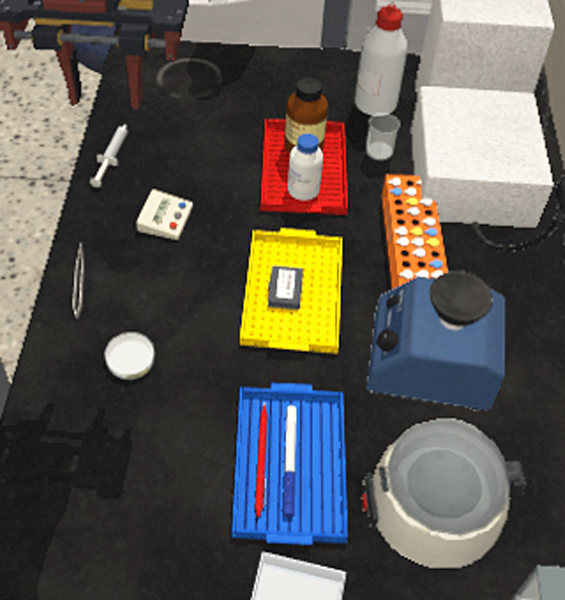

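View pics/t11.png

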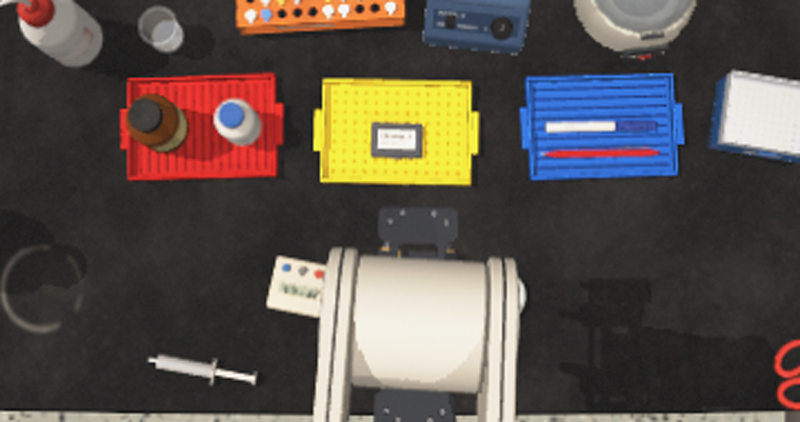

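All of it is in place. The amber bottle and white bottle stand in the red tray, the pen and marker lie side by side in the blue tray, the case is in the yellow tray, and the timer and dish haven't moved. The arm is clear.

```bash
python3 -c "
from workcell import ctrl
print(ctrl.close_job())"
```

```text
the job is handed in; nothing more can be done
None
```

The bench is cleared and the job was handed in at about 31.5 s on the robot's clock, well under the 122 s limit.

- **Bottles:** I set the amber bottle and then the white one upright in the red tray. Each was lowered until the force reading showed it was on the floor before I let go.
- **Writing things:** I laid the marker and then the red pen flat and side by side in the blue tray, about 32 mm apart. Both sit towards the robot side because the pot-shaped apparatus behind the tray limited how far the gripper could go.
- **Chip case:** It went last, flat in the yellow tray.

**Last checks:** the final side and top pictures show both bottles upright and everything inside the right tray. The arm was clear of everything. In the side view the timer measured within 0.2 mm of where it began and the dish within about 1 mm.

**What disagreed or was not confirmed:**
- The top view could not confirm the timer and dish, because the arm hid part of each and those readings were off.
- The two cameras gave the blue tray's angle as 0.5° and 2.1°. I placed the pens between these, at about 1.3 to 2°, and both ended clear of the walls.

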